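# Turn over the round status flag at the marbling bench

## Robot

A 7-joint arm with a two-finger parallel gripper is mounted at the origin on a cart in front of the work surface, level with it; the furniture and walls round the work are solid. World frame = base frame: x ahead of the robot, y to its left, z up, the work surface at z = 0. Lengths are in mm, angles in rad, forces in N, time in s.
With the tool pointing down it reaches from about 425 to 950 mm from the base axis. Payload 16.7 kg.
Tool frame: the origin (TCP) lies on the centre line of the jaws, within the pads' length; the fingertips stand 22 mm ahead of it and the grasp point (between the pads) lies 3 mm ahead of it; z points along the fingers, y is the line along which they close (so a half turn about z gives the same grasp; the last joint's range is limited). The gripper opens to 94 mm and grips with 3 to 60 N. Pads are 16 mm wide; open, the fingers measure 119 mm over their backs; the gripper's body (75 mm by 177 mm) begins 78 mm behind the grasp point.
Start: joints at [1.01, 0.426, 0.074, 1.606, -0.034, 1.111, -0.067], TCP at [269.522, -618.816, 227.467] pointing down, gripper open.
Joint ranges: [-2.85, 2.85], [-0.5, 2.14], [-1.23, 1.37], [0.21, 2.46], [-1.02, 4.16], [0.16, 2.05], [-2.73, 2.73]. Speed limits (rad/s): [1.89, 1.89, 2.39, 2.39, 3.01, 3.01, 3.01].

## Interface

Orientations are given as [roll, pitch, yaw] about the fixed x, y, z axes, in that order (R = Rz(yaw) Ry(pitch) Rx(roll)).
In Python, from bench import robot gives the robot as it stands.
- The arm moves only by the shell command python3 -m inch 'ROWS' [OPENING] [FORCE]. ROWS is JSON, a list of rows, each a list of 6 numbers: the shift along the tool's x, y, z in mm, then the turn, a rotation vector about the tool's x, y, z in degrees. A call has 1 to 20 rows; each row is the pose to reach, as a shift and turn from the pose commanded when the call began, along the tool's axes at that moment; what a row does not reach only later rows make up. A row lasts 1/10 s, in which the tool goes at most 50 mm and 8.59 degrees, less where a joint would pass 70% of its speed; a pose out of reach is approached as far as the arm can. A call with a gripper value outside its range is refused whole. OPENING is the finger opening in mm, from 0 to 94, set as the call begins (- or left out, the last holds). The fingers move at their own pace and stop on an object; FORCE is the grip in N (left out, the last holds). Time passes only in rows, so rows that repeat a pose let the fingers close. It gives the time, the measured TCP pose, the force, the opening and the grip force at its end, in the units of the state.
- robot.observe(): the state, without advancing time (a new reading comes with each control period).
- robot.capture(name): name is "scene" or "top" or "wrist"; returns (picture, depth): 480x640x3 uint8, red, green, blue; 480x640 float32, mm along the optical axis (not along the pixel's ray), 0 where there is no reading.
- robot.get_calibration(name): a dict with "fx", "fy", "cx", "cy" (pixels), "xyz" and "orientation" of the camera in the world; the wrist camera has in their place "mount" (4x4, takes a point from camera to tool coordinates, whose origin is the TCP and whose axes are the flange's). Camera axes: x right, y down, z forward; pixel columns grow to the right and rows downward; lengths in mm; the calibration is good to about 2 mm. A picture is of the moment at which its call begins: read the wrist's pose just before it. get_calibration takes no time and is no camera call.
- robot.finish_job(): hands the job in; it is judged then, once.
The state is a dict: "clock": time; "qpos": joint angles; "qvel": joint speeds; "effort": joint torques, N m; "eef_pos": TCP position; "tool_rot": TCP orientation; "ft_force": force on the tool from outside, world axes, zero at the start; "wrist_torque": the same for the moment, N m; "grip_width": opening from 0.0 (shut) to 1.0 (fully open); "grip_force": force on a finger pad.
Only numpy, scipy, OpenCV 4.12 (cv2) and the standard library are available. Lean on these libraries where they do the work, as an engineer would, in place of code of your own. Each camera call takes 0.05 s, during which the arm holds its last target. There are 200 camera calls.

## Task

The bath on the bench is ready for its next sheet, so turn the round status flag over: push it up and right over on its hinge with the fingertips until it lies fully home on the opposite rest, showing its two-bar face like the square flag. Do not lift the stands or shove them out of place, leave the square flag as it is, and leave the jar, the ink cup and the dropper bottle undisturbed.

Things in the scene. Friction and masses are not known exactly. Their poses are not given: they have to be found in the camera images.
- round_stand: loose wooden stand (about 1.2 kg) of the round flag (round disc 58 mm across). Base 84 (own x) x 190 (own y) x 14 mm; origin at the centre of its underside, z up. Two cheeks 8 mm thick (x), 34 mm wide (y), up to 82 mm high, at own x = +-37 mm carry a pivot rod along own x. Two rests, 40 x 18 mm, 65 mm high with rubber pads, at own y = +-62 mm: the flag lies level on one or the other
- round_flag (a joint): hinge angle about the stand's own +x: 0 = level on the rest at own +y, face with one raised disc up; 1.571 = upright; 3.142 = turned right over, level on the rest at own -y, two-bar face up (stops at both ends). Starts between 0 and 0.25. Stiff hinge: stays where it is left, never falls by itself; needs 0.05 to 0.08 N m (about 2 N at the lever's end)
- round_hinge (a point): point on the round flag's pivot axis (which runs along the stand's own x), at the middle of the stand, 70 mm above the bench; axes as the stand's
- round_face (a point): centre of the round flag's disc (aluminium, 58 mm across, 6 mm thick), 49 mm from the pivot axis; the disc's outer edge is 78 mm from the axis. The disc spans own x -29 to +29 mm of the stand
- round_lever (a point): free end of the finger lever fixed to the round flag's rod, on the robot's side: aluminium bar 22 mm wide (stand's x -80 to -58 mm), 6 mm thick, 52 mm long from the axis, 70 degrees ahead of the flag. Flag at 0: it points up, leaning 20 degrees to own +y; push it towards own -y. Flag upright: it points to own -y, 20 degrees above level. Flag at 3.142: it hangs down beside the base
- square_stand: loose wooden stand (about 1.2 kg) of the square flag (square plate 56 mm a side). Base 84 (own x) x 190 (own y) x 14 mm; origin at the centre of its underside, z up. Two cheeks 8 mm thick (x), 34 mm wide (y), up to 82 mm high, at own x = +-37 mm carry a pivot rod along own x. Two rests, 40 x 18 mm, 65 mm high with rubber pads, at own y = +-62 mm: the flag lies level on one or the other
- square_flag (a joint): hinge angle of the square flag, same meaning as for the round one; it starts between 3.0 and 3.13, already turned over, and is to stay so
- square_face (a point): centre of the square flag's plate (aluminium, 56 x 56 x 6 mm), 49 mm from its pivot axis; its stand has the same rod and finger lever as the round one
- jar_small: small glass jar with a dark band, 58 mm wide, 68 mm high, loose, behind the stands; origin at the centre of its underside
- ramekin: small white cup of brown ink, 68 mm wide, 40 mm high, loose, behind the stands; origin at the centre of its underside
- dropper: brown dropper bottle with a rubber bulb, 34 mm wide, 96 mm high, loose, behind the stands; origin at the centre of its underside
Mind the look-alikes: they are no part of the job. Of the things that look like the jar_small, the smaller one is meant.

How it is judged (in metres and radians):
At the end, for the whole second after the job is handed in: the round flag is at rest at 3.04 rad or more (within 6 degrees of level on the opposite rest); the square flag is still turned over (above 2.75 rad); both stands stand flat on the bench within 30 mm of where they were; the jar, ink cup and dropper bottle stand within 20 mm of where they were (value of joint round_flag above 3.04 rad and velocity of joint round_flag between -0.1 and 0.1 rad/s and value of joint square_flag above 2.75 rad and height (world z) of each of round_stand, square_stand, jar_small, ramekin, dropper below 0.012 m and distance of each of round_stand, square_stand from where it was at the start of the episode below 0.03 m and angle between each of round_stand, square_stand's own z axis and vertical below 0.1 rad and distance of each of jar_small, ramekin, dropper from where it was at the start of the episode below 0.02 m); the robot touches nothing.
It fails at once if the round flag's stand is lifted, tipped, or shifted by more than 30 mm (height (world z) of round_stand above 0.012 m or angle between round_stand's own z axis and vertical above 0.17 rad or distance of round_stand from where it was at the start of the episode above 0.03 m).
It fails at once if the square flag's stand is lifted, tipped, or shifted by more than 30 mm (height (world z) of square_stand above 0.012 m or angle between square_stand's own z axis and vertical above 0.17 rad or distance of square_stand from where it was at the start of the episode above 0.03 m).
It fails at once if the square flag is turned away from its rest (below 2.75 rad) (value of joint square_flag below 2.75 rad).
It fails at once if the jar, the ink cup or the dropper bottle is moved by more than 20 mm or tipped (distance of any of jar_small, ramekin, dropper from where it was at the start of the episode above 0.02 m or angle between any of jar_small, ramekin, dropper's own z axis and vertical above 0.3 rad).
It also fails if it takes over 51 s, if anything falls off the work surface, if the arm or the gripper's body presses on something with over 40 N, if the wrist force passes 120 N, or if a joint passes its speed limit or range.

## Working session

There is one attempt and no reset: what is moved stays moved. The work goes in short steps, Python scripts to look and compute and a shell command to move; the robot and the scene stay as the last step left them, time stands still between calls to the robot, and variables do not carry over. Pictures are saved under pics/ and viewed, at most 10 in all, crops included, and the job is handed in when it is done.

```bash
mkdir -p pics; cat > h.py <<'E'
import numpy as np,cv2
from scipy.spatial.transform import Rotation as R
from bench import robot
def cap(n,f):
    p,d=robot.capture(n); cv2.imwrite(f'pics/{f}.png',p[:,:,::-1]); np.save(f'pics/{f}.npy',d); return p,d
def world(n,d,u,v):
    c=robot.get_calibration(n); z=float(np.median(d[v-1:v+2,u-1:u+2]))
    p=np.array([(u-c['cx'])/c['fx']*z,(v-c['cy'])/c['fy']*z,z])
    o=np.array(c['orientation']); M=o if o.shape==(3,3) else R.from_euler('xyz',o).as_matrix()
    return M@p+np.array(c['xyz'])
E
python3 - <<'E'
from h import *
cap('top','top');cap('scene','scene')
print(robot.get_calibration('top'),robot.observe())
E
```

```text
{'fx': 601.9714419469224, 'fy': 601.9714419469224, 'cx': 318.2816706823693, 'cy': 236.20480577824023, 'xyz': array([ 569.39169781,   28.67357009, 1123.36651861]), 'orientation': array([-3.08821587e+00,  4.82698304e-04, -1.57233437e+00])} {'clock': 0.1, 'qpos': array([ 1.01050965,  0.42665788,  0.07387283,  1.60651382, -0.03409574,
        1.11076937, -0.06709385]), 'qvel': array([-0.00033646, -0.00167035,  0.00068072, -0.00031043, -0.00078793,
        0.00089357,  0.00044345]), 'effort': array([ 7.42159551e-03, -9.37473249e+01,  3.67690153e+00, -4.55036724e+01,
       -4.85383335e-02,  1.68464781e-02,  8.39141023e-06]), 'eef_pos': array([ 269.37570826, -618.54322723,  226.86681174]), 'tool_rot': array([-3.14050753e+00,  8.72441232e-05,  4.10745976e-01]), 'ft_force': array([ 0.44766292, -0.41540768, -0.6348662 ]), 'wrist_torque': array([ 0.02785745, -0.03134599,  0.00294958]), 'grip_force': 0.0, 'grip_width': 0.9967534781966045}
```

View pics/top.png

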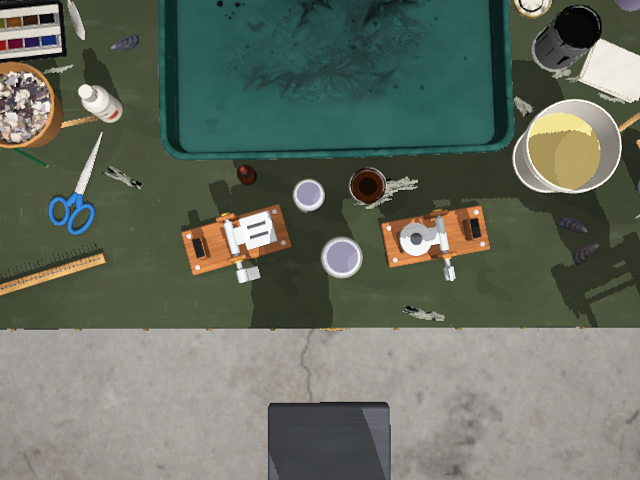

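View pics/scene.png

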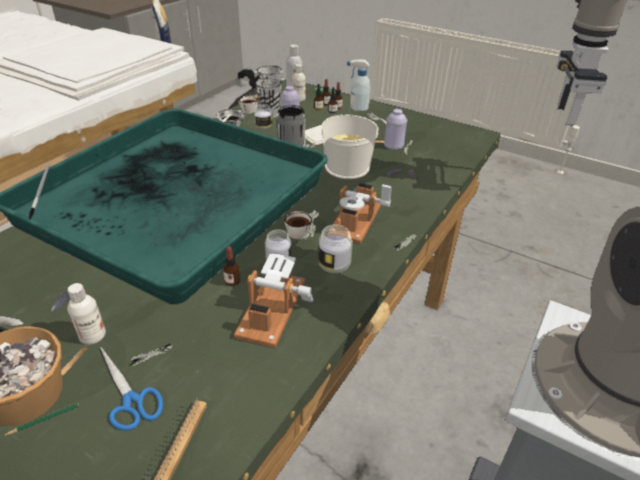

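Top view: the round flag is at (418,238) with its disc to the left and its lever at (449,268). The square flag is at (258,232), already showing two bars. The jars are at (308,195), the smaller one, and (341,258), the larger look-alike. The ink cup is at (367,186), and the dropper at (246,174). I choose the right-hand stand and check it in a close crop.

```bash
python3 - <<'E'
from h import *
p=cv2.imread('pics/top.png');d=np.load('pics/top.npy')
cv2.imwrite('pics/crop.png',cv2.resize(p[195:295,370:505],None,fx=5.6,fy=5.6,interpolation=cv2.INTER_CUBIC))
hs=cv2.cvtColor(p,cv2.COLOR_BGR2HSV)
# base-top pixels: height 8..20 mm
P=[]
for v in range(195,295):
    for u in range(370,505):
        w=world('top',d,u,v); P.append([u,v,*w])
P=np.array(P); np.save('pics/P.npy',P)
b=P[(abs(P[:,4]-14)<6)]
m=np.zeros(p.shape[:2],np.uint8)
for u,v in b[:,:2].astype(int): m[v,u]=255
n,l,s,c=cv2.connectedComponentsWithStats(m); k=1+np.argmax(s[1:,4])
pts=np.array([w for w in b if l[int(w[1]),int(w[0])]==k])
print(len(pts),np.median(pts[:,4]),cv2.minAreaRect(pts[:,2:4].astype(np.float32)))
for u,v in [(449,262),(449,270),(449,277),(418,238),(405,238),(428,238),(442,228),(446,251),(475,229),(420,300)]:
    print(u,v,world('top',d,u,v).round(1))
E
```

```text
Traceback (most recent call last):
  File "h.py", line 7, in world
    c=robot.get_calibration(n); z=float(np.median(d[v-1:v+2,u-1:u+2]))
ValueError: time passes only in moves, steps and waits
```

View pics/crop.png

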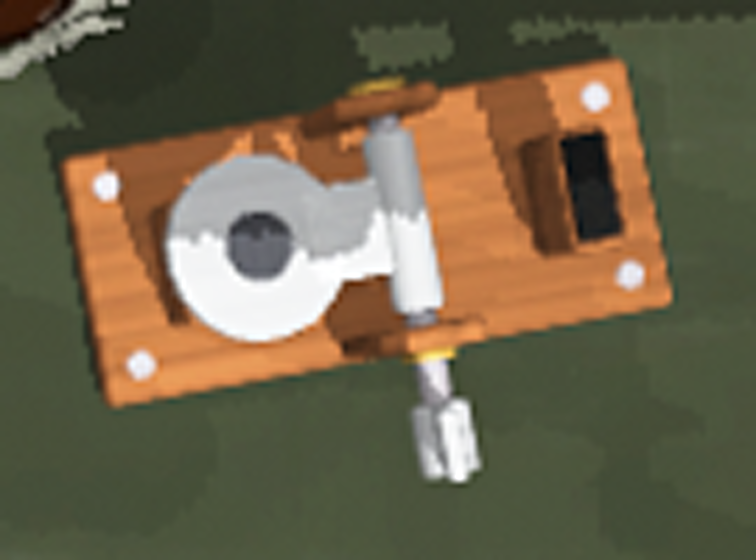

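The crop shows the round disc on the left rest and the lever at about (449,273), with the black pad of the free rest on the right. Base corners in the crop are (63,158), (622,60), (672,300) and (112,405).

```bash
cat > h.py <<'E'
import numpy as np,cv2
from scipy.spatial.transform import Rotation as R
from bench import robot
C={}
def cap(n,f):
    p,d=robot.capture(n); cv2.imwrite(f'pics/{f}.png',p[:,:,::-1]); np.save(f'pics/{f}.npy',d); return p,d
def world(n,d,u,v,zw=None):
    c=C.setdefault(n,robot.get_calibration(n)) if n not in C else C[n]
    M=R.from_euler('xyz',c['orientation']).as_matrix(); r=M@np.array([(u-c['cx'])/c['fx'],(v-c['cy'])/c['fy'],1])
    o=np.array(c['xyz']); z=(zw-o[2])/r[2] if zw is not None else float(np.median(d[int(v)-1:int(v)+2,int(u)-1:int(u)+2]))
    return o+r*z
E
python3 - <<'E'
from h import *
d=np.load('pics/top.npy')
c=np.array([world('top',d,370+a/5.6,195+b/5.6,14) for a,b in [(63,158),(622,60),(672,300),(112,405)]])
print(c.round(1),'centre',c.mean(0).round(1))
print('sides',[np.linalg.norm(c[i]-c[(i+1)%4]).round(1) for i in range(4)])
y=(c[0]+c[3]-c[1]-c[2]);print('yaw',np.arctan2(-y[0],y[1]))
for u,v in [(446,271),(451,271),(453,278),(416,238),(405,245),(428,238),(442,226),(445,245),(475,229),(480,258),(420,290)]:
    print(u,v,world('top',d,u,v).round(1))
for u,v in [(341,258),(367,186),(308,195)]: print(u,v,world('top',d,u,v).round(1))
E
```

```text
[[ 652.5  -87.3   14. ]
 [ 684.7 -272.2   14. ]
 [ 605.3 -287.4   14. ]
 [ 571.1 -102.8   14. ]] centre [ 628.4 -187.4   14. ]
sides [np.float64(187.7), np.float64(80.8), np.float64(187.7), np.float64(82.9)]
yaw 0.17781053199274652
446 271 [ 564.5 -192.7   75.8]
451 271 [ 564.7 -191.5  120.7]
453 278 [ 553.  -195.5  117. ]
416 238 [ 621.6 -140.    83.1]
405 245 [ 609.5 -120.6   84.5]
428 238 [ 621.8 -161.7   77.6]
442 226 [ 642.8 -186.5   76.8]
445 245 [ 609.6 -191.3   76.9]
475 229 [ 638.2 -247.1   64.5]
480 258 [ 5.882e+02 -2.724e+02 -1.000e-01]
420 290 [ 5.289e+02 -1.598e+02  3.000e-01]
341 258 [587.7 -11.3  51.9]
367 186 [719.4 -60.   30.6]
308 195 [701.6  47.5  42.5]
```

```bash
python3 -m inch '[[20,-14,0,0,0,0],[50,-36,0,0,0,1],[85,-61,0,0,0,3],[120,-86,0,0,0,5],[155,-111,0,0,0,7],[190,-136,0,0,0,9],[225,-161,0,0,0,11],[260,-187,0,0,0,13.3],[295,-212,0,0,0,13.3],[330,-237,0,0,0,13.3],[365,-262,0,0,0,13.3],[395,-284,0,0,0,13.3],[420,-301,0,0,0,13.3],[435,-312,0,0,0,13.3],[443,-318,0,0,0,13.3],[443,-318,0,0,0,13.3],[443,-318,0,0,0,13.3],[443,-318,0,0,0,13.3],[443,-318,0,0,0,13.3]]' 0 20
```

```text
clock: 2.0
eef_pos: [548.3, -151.4, 227.5]
tool_rot: [3.141, 0.0, 0.177]
ft_force: [-0.1, 0.0, 0.6]
grip_width: 0.003
grip_force: 0.0
```

```bash
python3 -m inch '[[0,0,15,0,0,0],[0,0,40,0,0,0],[0,0,65,0,0,0],[0,0,90,0,0,0],[0,0,104,0,0,0],[0,0,110,0,0,0],[0,0,110,0,0,0],[0,0,110,0,0,0]]'; python3 - <<'E'
from h import *
cap('scene','s2'); p=cv2.imread('pics/s2.png'); cv2.imwrite('pics/s2c.png',cv2.resize(p[90:270,270:470],None,fx=3.3,fy=3.3,interpolation=cv2.INTER_CUBIC))
E
```

```text
clock: 2.8
eef_pos: [549.2, -150.6, 118.4]
tool_rot: [3.141, -0.001, 0.178]
ft_force: [0.4, -0.6, 0.0]
grip_width: 0.003
grip_force: 0.0
```

View pics/s2c.png

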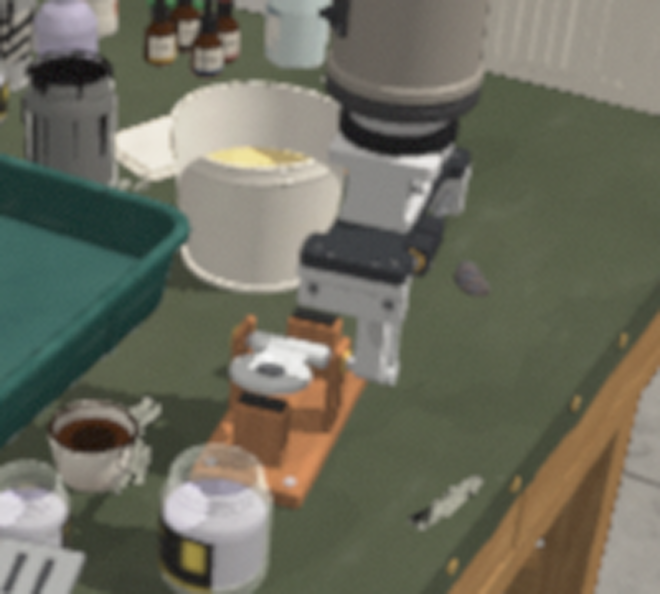

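```bash
python3 -m inch '[[0,5,-6,0,0,0],[0,10,-11,0,0,0],[0,14,-11,0,0,0],[0,18,-11,0,0,0],[0,22,-11,0,0,0],[0,26,-11,0,0,0],[0,30,-12,0,0,0],[0,34,-12,0,0,0],[0,37,-12,0,0,0]]'; python3 -c "
from h import *
cap('top','t2'); p=cv2.imread('pics/t2.png'); cv2.imwrite('pics/t2c.png',cv2.resize(p[195:295,370:505],None,fx=4,fy=4,interpolation=cv2.INTER_CUBIC))"
```

```text
clock: 3.75
eef_pos: [555.3, -187.0, 129.5]
tool_rot: [-3.141, 0.0, 0.179]
ft_force: [-0.4, 1.0, 0.6]
grip_width: 0.002
grip_force: 0.7
```

View pics/t2c.png

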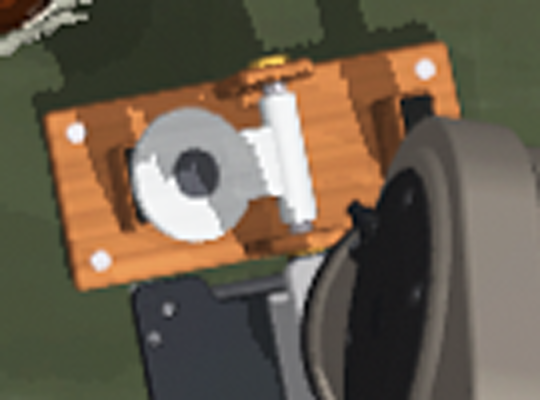

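The disc has begun to lift off its rest, with its centre now at about (419,238). The stand's left corner is still at (381,223), so the stand hasn't moved. I'll continue along the arc.

```bash
python3 -m inch '[[0,4,-1,0,0,0],[0,8,-1,0,0,0],[0,12,0,0,0,0],[0,15,1,0,0,0],[0,18,3,0,0,0],[0,21,5,0,0,0],[0,24,7,0,0,0],[0,26,8,0,0,0],[0,28,10,0,0,0],[0,28,10,0,0,0]]'; python3 -c "
from h import *
cap('scene','s3'); p=cv2.imread('pics/s3.png'); cv2.imwrite('pics/s3c.png',cv2.resize(p[150:270,300:430],None,fx=4,fy=4,interpolation=cv2.INTER_CUBIC))"
```

```text
clock: 4.8
eef_pos: [560.2, -214.7, 119.2]
tool_rot: [-3.142, 0.0, 0.178]
ft_force: [-0.3, 0.8, -0.0]
grip_width: 0.001
grip_force: 0.0
```

View pics/s3c.png

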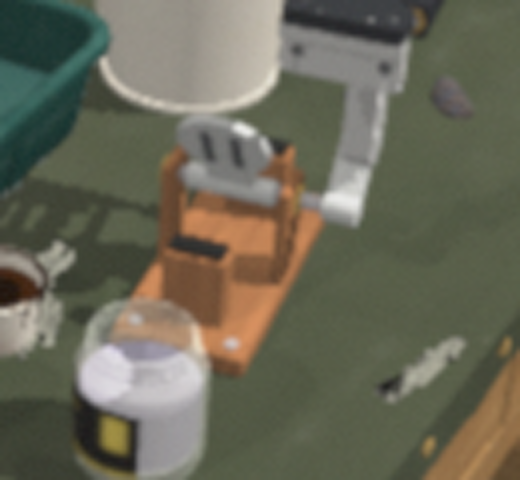

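The two-bar face now shows to the +y side, with the disc near upright and the stand in place. Next I raise, step over the lever and press down.

```bash
python3 -m inch '[[0,0,-12,0,0,0],[0,0,-28,0,0,0],[0,15,-30,0,0,0],[0,30,-30,0,0,0],[0,33,-24,0,0,0],[0,33,-15,0,0,0],[0,33,-9,0,0,0],[0,33,-3,0,0,0],[0,33,3,0,0,0],[0,34,8,0,0,0],[0,34,13,0,0,0],[0,35,18,0,0,0],[0,36,22,0,0,0],[0,37,25,0,0,0],[0,37,25,0,0,0]]'
```

```text
clock: 6.35
eef_pos: [566.0, -252.3, 93.8]
tool_rot: [3.14, 0.001, 0.178]
ft_force: [-2.4, -8.2, -0.1]
grip_width: 0.011
grip_force: 3.6
```

```bash
python3 -c "
from h import *
cap('scene','s4'); cap('top','t4'); p=cv2.imread('pics/s4.png'); q=cv2.imread('pics/t4.png')
a=cv2.resize(p[150:270,300:430],(520,480),interpolation=cv2.INTER_CUBIC); b=cv2.resize(q[195:295,370:440],(280,400)); b=cv2.copyMakeBorder(b,0,80,0,0,cv2.BORDER_CONSTANT)
cv2.imwrite('pics/s4c.png',np.hstack([a,b]))"
```

```text
(no output)
```

View pics/s4c.png

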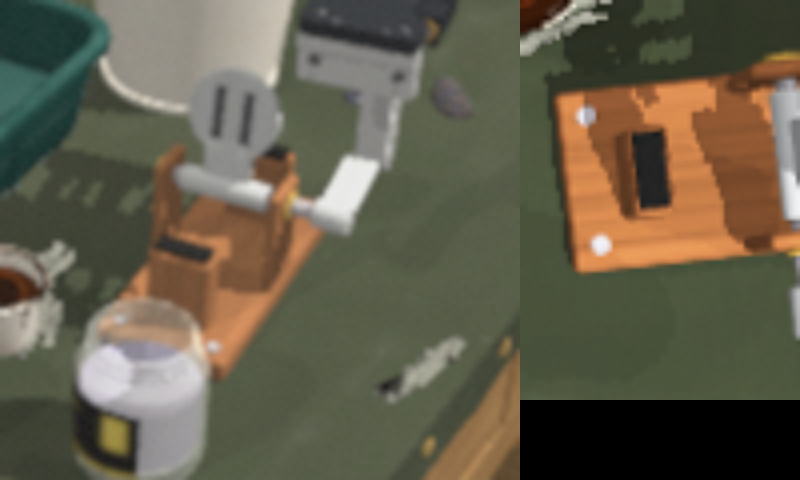

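The finger slipped past the lever's tip and jammed against it. The stand has turned a little and shifted about 7 mm, so I'll back off and re-measure it.

```bash
python3 -m inch '[[0,5,0,0,0,0],[0,12,0,0,0,0],[0,14,-20,0,0,0],[0,20,-50,0,0,0],[-10,50,-80,0,0,0],[-20,90,-90,0,0,0],[-30,110,-90,0,0,0],[-30,110,-90,0,0,0],[-30,110,-90,0,0,0]]';  python3 -c "
from h import *
p,d=cap('top','t5'); q=cv2.imread('pics/t5.png'); cv2.imwrite('pics/t5c.png',cv2.resize(q[195:295,370:505],None,fx=5.6,fy=5.6,interpolation=cv2.INTER_CUBIC))"
```

```text
clock: 7.35
eef_pos: [556.7, -364.4, 184.0]
tool_rot: [-3.141, 0.0, 0.178]
ft_force: [-0.0, 0.5, -0.0]
grip_width: 0.008
grip_force: 0.0
```

View pics/t5c.png

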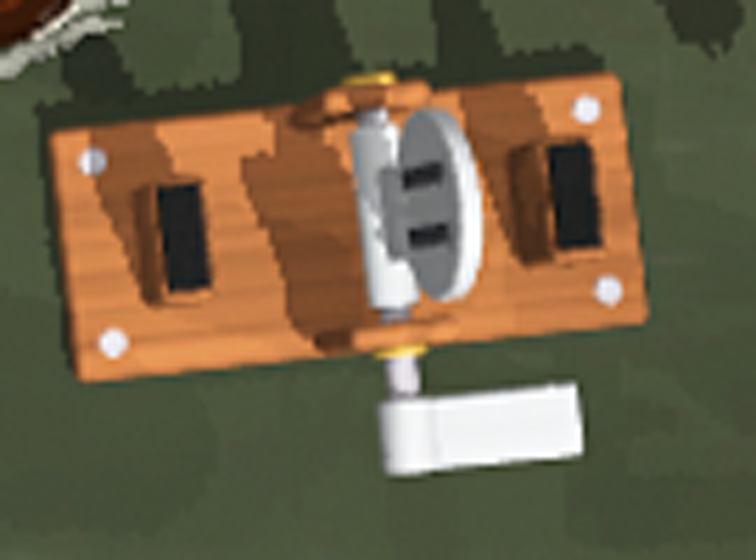

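```bash
python3 - <<'E'
from h import *
d=np.load('pics/t5.npy')
c=np.array([world('top',d,370+a/5.6,195+b/5.6,14) for a,b in [(52,132),(617,74),(648,320),(80,382)]])
m=c.mean(0);y=(c[0]+c[3]-c[1]-c[2]);w=np.arctan2(-y[0],y[1]);print('centre',m.round(1),'yaw',w)
for a,b in [(570,425),(540,425),(500,428),(410,435)]:
    q=world('top',d,370+a/5.6,195+b/5.6); e=q-m
    print(q.round(1),'own',(e[0]*np.cos(w)+e[1]*np.sin(w)).round(1),(-e[0]*np.sin(w)+e[1]*np.cos(w)).round(1))
E
```

```text
centre [ 629.7 -181.5   14. ] yaw 0.10399638750754042
[ 564.6 -235.7   82.8] own -70.3 -47.2
[ 564.6 -226.8   81.2] own -69.4 -38.4
[ 563.7 -215.4   77.5] own -69.1 -26.9
[ 561.6 -187.3   78.3] own -68.3 1.3
```

```bash
python3 -m inch '[[5,-20,0,0,0,1],[12,-50,0,0,0,2],[20,-80,0,0,0,3],[27,-110,0,0,0,4],[30,-122,10,0,0,4.2],[30,-122,30,0,0,4.2],[30,-122,50,0,0,4.2],[30,-122,62,0,0,4.2],[30,-122,62,0,0,4.2],[30,-122,62,0,0,4.2]]'
```

```text
clock: 8.4
eef_pos: [564.9, -239.0, 122.6]
tool_rot: [-3.141, 0.0, 0.105]
ft_force: [0.3, -0.3, -0.2]
grip_width: 0.003
grip_force: 0.0
```

```bash
python3 -m inch '[[0,0,8,0,0,0],[0,0,14,0,0,0],[0,0,19,0,0,0],[0,0,24,0,0,0],[0,1,28,0,0,0],[0,1,32,0,0,0],[0,1,36,0,0,0],[0,0,40,0,0,0],[0,0,40,0,0,0]]'
```

```text
clock: 9.3
eef_pos: [564.4, -238.7, 81.9]
tool_rot: [-3.141, 0.001, 0.105]
ft_force: [-0.4, -0.2, -0.1]
grip_width: 0.007
grip_force: 0.0
```

```bash
python3 -m inch '[[0,-1,4,0,0,0],[0,-2,8,0,0,0],[0,-4,12,0,0,0],[0,-7,16,0,0,0],[0,-10,19,0,0,0],[0,-13,21,0,0,0],[0,-16,23,0,0,0],[0,-16,23,0,0,0]]'; python3 -c "
from h import *
cap('scene','s6'); cap('top','t6'); p=cv2.imread('pics/s6.png'); q=cv2.imread('pics/t6.png')
a=cv2.resize(p[150:270,300:430],(520,480),interpolation=cv2.INTER_CUBIC); b=cv2.resize(q[195:295,370:440],(280,400)); b=cv2.copyMakeBorder(b,0,80,0,0,cv2.BORDER_CONSTANT)
cv2.imwrite('pics/s6c.png',np.hstack([a,b]))"
```

```text
clock: 10.1
eef_pos: [562.9, -222.4, 59.2]
tool_rot: [-3.141, 0.0, 0.106]
ft_force: [-0.5, -0.2, -0.3]
grip_width: 0.003
grip_force: 0.0
```

View pics/s6c.png

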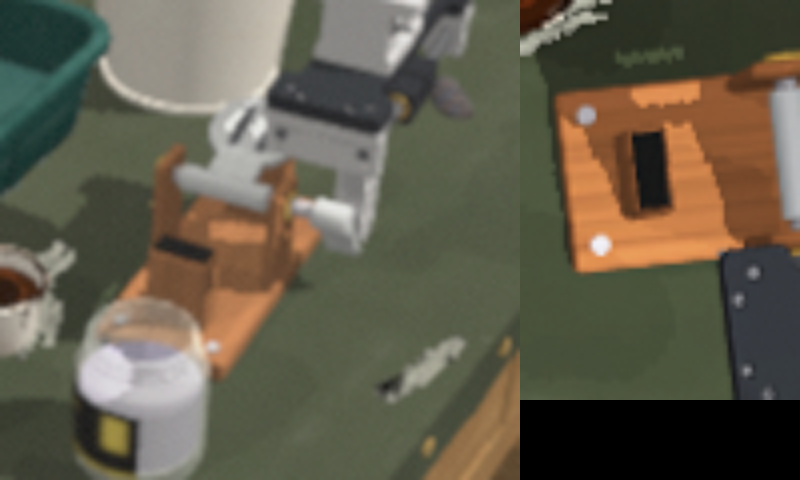

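The lever is going down and the disc is well over. The stand's left corners haven't moved since the re-measurement. I'll continue gently to the stop.

```bash
python3 -m inch '[[0,-2,2,0,0,0],[0,-4,3,0,0,0],[0,-6,4,0,0,0],[0,-8,4,0,0,0]]'; python3 -m inch '[[0,-1,0,0,0,0],[0,-2,0,0,0,0]]';python3 -m inch '[[0,-1,0,0,0,0],[0,-2,0,0,0,0]]'
```

```text
clock: 10.6
eef_pos: [562.0, -215.0, 55.3]
tool_rot: [-3.142, 0.0, 0.105]
ft_force: [0.0, -1.8, -0.9]
grip_width: 0.007
grip_force: 0.8
clock: 10.8
eef_pos: [561.8, -213.5, 55.5]
tool_rot: [3.141, 0.0, 0.105]
ft_force: [-0.3, -5.0, -2.2]
grip_width: 0.009
grip_force: 1.9
clock: 11.0
eef_pos: [561.5, -211.4, 55.5]
tool_rot: [3.141, 0.0, 0.105]
ft_force: [-1.5, -4.7, -2.0]
grip_width: 0.003
grip_force: 2.1
```

```bash
python3 -m inch '[[0,6,0,0,0,0],[0,15,0,0,0,0],[-10,30,0,0,0,0],[-20,35,-25,0,0,0],[-30,40,-60,0,0,0],[-35,60,-100,0,0,0],[-40,95,-130,0,0,0],[-40,135,-140,0,0,0],[-40,140,-140,0,0,0],[-40,140,-140,0,0,0]]';  python3 - <<'E'
from h import *
p,d=cap('top','t7'); q=cv2.imread('pics/t7.png'); cv2.imwrite('pics/t7c.png',cv2.resize(q[195:295,370:505],None,fx=5.6,fy=5.6,interpolation=cv2.INTER_CUBIC))
E
```

```text
clock: 12.0
eef_pos: [536.3, -356.1, 195.4]
tool_rot: [3.142, -0.0, 0.103]
ft_force: [-0.7, 0.8, 0.3]
grip_width: 0.008
grip_force: 0.0
```

View pics/t7c.png

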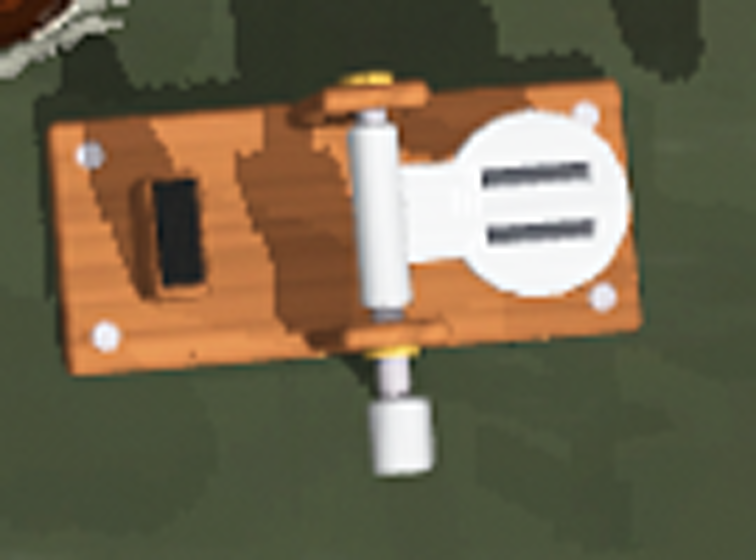

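The disc is over on the right rest with its bars up, at about (467,231). I'll measure its tilt and the stand's total shift.

```bash
python3 - <<'E'
from h import *
d=np.load('pics/t7.npy')
c=np.array([world('top',d,370+a/5.6,195+b/5.6,14) for a,b in [(50,125),(617,82),(642,327),(70,375)]])
m=c.mean(0);y=(c[0]+c[3]-c[1]-c[2]);w=np.arctan2(-y[0],y[1]);print('centre',m.round(1),'yaw',w,'shift',m-[628.4,-187.4,14])
P=[]
for a in range(425,625,6):
  for b in range(120,290,6):
    if (a-545)**2+(b-204)**2<75**2:
      q=world('top',d,370+a/5.6,195+b/5.6); e=q-m
      P.append([e[0]*np.cos(w)+e[1]*np.sin(w),-e[0]*np.sin(w)+e[1]*np.cos(w),q[2]])
P=np.array(P);A=np.c_[P[:,:2],np.ones(len(P))]
s=np.linalg.lstsq(A,P[:,2],rcond=None)[0];k=abs(A@s-P[:,2])<2.5;s=np.linalg.lstsq(A[k],P[k,2],rcond=None)[0]
print('plane slopes x,y (rad)',s,k.sum(),len(k),'z mean',P[:,2].mean(),'y mean',P[:,1].mean())
E
```

```text
centre [ 629.6 -180.    14. ] yaw 0.07820629069135732 shift [1.17281218 7.43834577 0.        ]
plane slopes x,y (rad) [6.06680509e-03 9.09540972e-03 7.33249077e+01] 488 489 z mean 72.84836809336201 y mean -51.64952652050697
```

```bash
python3 -c "
from bench import robot
print(robot.finish_job())"
```

```text
the job is handed in; nothing more can be done
None
```

The round flag is turned over and lies level on the opposite rest, two-bar face up (within about 0.5° by the depth image). Its stand ended about 8 mm from where it started, after the fingers once jammed on the lever; the arm stayed well clear of the square flag, jar, ink cup and dropper bottle, though I didn't re-measure them, and the job is handed in.

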